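# Fit the index pin through the hidden collar

### The arm

A 6-joint arm with a two-finger parallel gripper is mounted at the origin on the work surface. World frame = base frame: x ahead of the robot, y to its left, z up, the work surface at z = 0. Lengths are in m, angles in rad, forces in N, time in s.
With the tool pointing down it reaches from about 0.425 to 0.95 m from the base axis. Payload 3.5 kg.
Tool frame: the origin (TCP) lies on the centre line of the jaws, within the pads' length; the fingertips stand 14 mm ahead of it and the grasp point (between the pads) lies 5 mm behind it (ctrl.finger_overhang is the distance from the TCP to the fingertips, in m); z points along the fingers, y is the line along which they close (so a half turn about z gives the same grasp; the last joint's range is limited). The gripper opens to 85 mm and grips with 20 to 120 N. Pads are 22 mm wide; open, the fingers measure 114 mm over their backs; the gripper's body (76 mm by 85 mm) begins 54 mm behind the grasp point. The pads swing forward as they close: fully open they stand 13 mm farther back than shut.
Start: joints at [1.116, 0.286, 1.577, -0, 1.279, -0.15], TCP at [0.203, 0.644, 0.245] pointing down, gripper open.
Joint ranges: [-2.77, 2.77], [-0.9, 2.22], [0.21, 2.48], [-1.53, 4.67], [0.24, 2.81], [-2.84, 2.84]. Speed limits (rad/s): [2.79, 2.79, 3.14, 3.14, 3.14, 3.14].

### API

Orientations are given as a unit quaternion [x, y, z, w].
In Python, from plant import ctrl gives the robot as it stands.
- The arm moves only by the tool send_rows, never from a script. Its argument "moves" is text: rows parted by semicolons, each of 7 numbers parted by spaces: the turn, a rotation vector about the tool's x, y, z in units of 360 degrees (1.0 is 360 degrees), then the shift along the tool's x, y, z in units of 20 cm (1.0 is 20 cm), then the gripper's target within -1 to 1 (fully open at 1, half-way at 0, shut at -1). A call has 1 to 12 rows; each row is the pose to reach, as a shift and turn from the pose commanded when the call began, along the tool's axes at that moment, turning the shorter way round; what a row does not reach only later rows make up. A row lasts 1/8 s, in which the tool goes at most 62.5 mm and 10.7 degrees, less where a joint would pass 70% of its speed; a pose out of reach is approached as far as the arm can. A call with a number of a shift or a turn outside -1 to 1 is refused whole. A call with a gripper value outside its range is refused whole. The fingers move at their own pace and stop on an object; "newtons" is the grip in N (left out, the last holds). Time passes only in rows, so rows that repeat a pose let the fingers close. It gives the time, the measured TCP pose, the force, the opening and the grip force at its end, in the units of the state.
- ctrl.get_state(): the state, without advancing time (a new reading comes with each control period).
- ctrl.read_camera(name): name is "scene" or "top"; returns a dict with "image" (384x512x3 uint8, red, green, blue), "fovy" (degrees; the focal length in pixels is half the picture's height over the tangent of half this angle, whatever the lens; pixels are square), "cx", "cy" (the principal point, pixels), "extrinsics" (4x4, takes a point from camera to world coordinates). Camera axes: x right, y up, looking along -z (the intrinsics and any distortion apply to the point x, -y, -z); pixel columns grow to the right and rows downward; lengths in m; the calibration is good to about 2 mm. A picture is of the moment at which its call begins. There is no depth.
- ctrl.sign_off(): hands the job in; it is judged then, once.
The state is a dict: "time": time; "qpos": joint angles; "dq": joint speeds; "joint_efforts": joint torques, N m; "eef_pos": TCP position; "tcp_rot": TCP orientation; "contact_force": force on the tool from outside, world axes, zero at the start; "wrist_torque": the same for the moment, N m; "opening": opening from 0.0 (shut) to 1.0 (fully open); "finger_force": force on a finger pad.
Only numpy, scipy, OpenCV 4.12 (cv2) and the standard library are available. Lean on these libraries where they do the work, as an engineer would, in place of code of your own. Each camera call takes 0.05 s, during which the arm holds its last target. There are 200 camera calls.

### The job

Lock the indexing fixture: take the headed steel pin that lies in the cradle and fit it upright, fully home, head down flush on the lid, into the fixture's guide bore. The collar hidden under the lid blocks the bore until you have turned its knurled hub far enough for one of its holes to come under the bore. Leave the pin released there, and do not push the other things on the bench about.

Things in the scene. Friction and masses are not known exactly. Their poses are not given: they have to be found in the camera images.
- pin: Steel index pin, about 70 g: shank 10 mm in diameter, 66 mm long, 3 mm chamfer at the tip; plain round head 16 mm in diameter, 16 mm long. Origin on its axis at the underside of the head; its x axis runs along the shank to the tip (head from x = 0 to -16 mm). At the start it lies level in the cradle.
- pin_tip (a point): The pin's tip, centre of the end of its shank (x = 66 mm).
- cradle: Fixed steel cradle in which the pin lies level, axis 45 mm above the bench, along the cradle's x, tip to +x; origin on the bench below the pin's origin. Uprights 70 mm tall, 50 mm wide: two with 13 mm open-topped slots for the shank (x = 2 to 7 and 41 to 46 mm), one solid behind the head (x = -26 to -20 mm). Fingers fit only between x = 7 and 41 mm. The pin lifts straight up.
- rest: Fixed slanted pin rest, to put the pin down half upright and take it again by its head: steel square tube, open at its upper end, bore 13 x 13 mm, 34 mm deep, 4 mm walls. Origin on the bench below the mouth. The bore runs down along (sin42, 0, -cos42) in the rest's frame (42 degrees from straight down, towards +x). Its post is on the +x side; the -x side is free.
- rest_mouth (a point): Centre of the mouth of the rest's tube, on its axis, 85 mm above the bench. A pin pushed 26 mm in stays there when let go, sagging a few degrees towards level.
- fixture: Indexing fixture fixed to the bench: green box 170 x 170 mm with a steel lid plate 22 mm thick, its top 70 mm above the bench. Origin on the bench on the hub's upright axis. Under the lid a hidden collar disc, one piece with the hub: top face 44 mm above the bench, four through holes 13 mm wide, 90 degrees apart, 66 mm from the axis. Their start angle is unknown, never under the bore.
- guide (a point): Centre of the guide bore's mouth in the lid's top, 66 mm from the hub's axis along the fixture's +x. Upright bore 12 mm wide through the lid, 2 mm chamfer. A pin let in first stands on the collar, its head 40 mm above the lid; left loose there while the hub is turned, it falls some 40 mm through the first hole that comes under it and blocks the hub.
- hub_top (a point): Centre of the top of the round knurled steel hub, 36 mm in diameter, 118 mm above the bench (48 mm above the lid). It turns either way about the upright axis, has no stop within several turns, and stays where left (friction about 0.06 N m).
- wrench: Loose wrench lying on the bench; leave it alone.
- screwdriver: Loose screwdriver lying on the bench; leave it alone.
- oil_can: Loose grey can, 60 mm in diameter and 100 mm tall; leave it alone.
- jar: Loose glass jar, 66 mm in diameter and 85 mm tall; leave it alone.
- bearing: Loose steel bearing ring, 62 mm in diameter and 18 mm tall; leave it alone.
- wood_block: Loose wooden block 100 by 60 by 40 mm; leave it alone.
- hammer: Loose hammer lying on the bench; leave it alone.

How it is judged:
At the end, for the whole second after the job is handed in: The pin stands upright in the guide bore, at rest and released, its tip at least 63 mm below the lid's top face (head within 3 mm of the lid), its head centred on the bore within 3 mm and its tip within 5 mm (z of pin_tip in the frame of guide below -0.063 m and horizontal distance between pin and guide below 0.003 m and horizontal distance between pin_tip and guide below 0.005 m and linear speed of pin below 0.02 m/s); the robot touches nothing.
It fails at once if a bystander was pushed more than 30 mm (distance of any of wrench, screwdriver, oil_can, jar, bearing, wood_block, hammer from where it was at the start of the episode above 0.03 m).
It also fails if it takes over 72 s, if anything falls off the work surface, if the arm or the gripper's body presses on something with over 40 N, if the wrist force passes 120 N, or if a joint passes its speed limit or range.

## Working session

There is one attempt and no reset: what is moved stays moved. The work goes in short steps, Python scripts to look and compute and a tool call to move; the robot and the scene stay as the last step left them, time stands still between calls to the robot, and variables do not carry over. Pictures are saved under pics/ and viewed, at most 10 in all, crops included, and the job is handed in when it is done.

Besides the shell and the picture viewer there is one more tool, called after "Call:" by a JSON object that holds its "name" and its "arguments". send_rows: Moves the arm, as the interface text tells. Its arguments: {"type":"object","properties":{"moves":{"type":"string"},"newtons":{"type":"number"}},"required":["moves"]}

```bash
ls; mkdir -p pics
python3 - <<'E'
from plant import ctrl
import cv2,numpy as np
print(ctrl.get_state())
for n in("scene","top"):
    c=ctrl.read_camera(n); print(n,{k:v for k,v in c.items() if k!="image"})
    cv2.imwrite(f"pics/{n}0.png",c["image"][:,:,::-1])
    np.save(f"pics/{n}0.npy",c["image"])
print(ctrl.finger_overhang)
E
```

```text
pics
{'time': 0.0, 'qpos': array([ 1.11597975e+00,  2.87163271e-01,  1.57819553e+00, -1.71079293e-06,
        1.27856725e+00, -1.49994501e-01]), 'dq': array([ 0.000109  , -0.00179247,  0.00024154,  0.00033953, -0.00015375,
        0.00124244]), 'joint_efforts': array([-1.72023840e-03, -4.05992210e+01, -2.92616701e+01, -1.97307586e-04,
        5.87362825e-03,  1.48912153e-05]), 'eef_pos': array([0.20227445, 0.64332519, 0.24393869]), 'tcp_rot': array([ 1.51821312e-01,  9.88407268e-01, -1.11400268e-03, -3.46682037e-04]), 'contact_force': array([0.23548233, 0.60330379, 0.10845877]), 'wrist_torque': array([-0.03510846, -0.03237778,  0.01470898]), 'finger_force': 0.0, 'opening': 1.0013024834550446}
scene {'fovy': 56.24457556874012, 'cx': 257.52036458051725, 'cy': 193.61214530734364, 'extrinsics': array([[-0.50555397, -0.67875491,  0.53264149,  1.12353732],
       [ 0.86269799, -0.40692748,  0.3002702 ,  0.24700443],
       [ 0.01293658,  0.61131154,  0.7912843 ,  0.87527354],
       [ 0.        ,  0.        ,  0.        ,  1.        ]])}
top {'fovy': 49.86903398678802, 'cx': 262.3470951473118, 'cy': 191.62854721483126, 'extrinsics': array([[ 0.00878428,  0.99564233, -0.09283961,  0.46290985],
       [-0.99995838,  0.0085175 , -0.0032694 , -0.03546629],
       [-0.00246439,  0.09286446,  0.99567571,  1.25233629],
       [ 0.        ,  0.        ,  0.        ,  1.        ]])}
0.014
```

View pics/scene0.png

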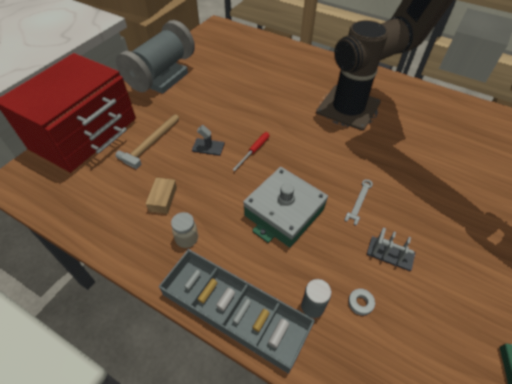

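View pics/top0.png

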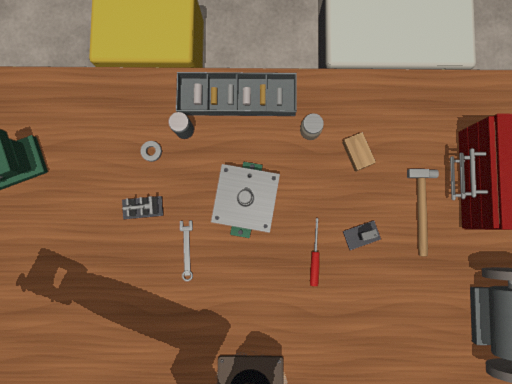

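The top view shows the cradle at about (142,207), the fixture at (246,198) with its hub at (245,198), and the rest at (362,235). In the scene view they are at (392,250), (286,205) and (207,143). I'll enlarge these areas in one composite.

```bash
cat > h.py <<'E'
import numpy as np,cv2
from plant import ctrl
from scipy.spatial.transform import Rotation as R
def cam(n):
    c=ctrl.read_camera(n); return c
def ray(c,u,v):
    f=192/np.tan(np.radians(c["fovy"])/2); E=c["extrinsics"]
    d=E[:3,:3]@np.array([(u-c["cx"])/f,-(v-c["cy"])/f,-1]); return E[:3,3],d
def onz(c,u,v,z):
    o,d=ray(c,u,v); return o+d*(z-o[2])/d[2]
def proj(c,p):
    f=192/np.tan(np.radians(c["fovy"])/2); E=c["extrinsics"]
    q=E[:3,:3].T@(np.array(p)-E[:3,3]); return np.array([c["cx"]-f*q[0]/q[2],c["cy"]+f*q[1]/q[2]])
def tri(c1,uv1,c2,uv2):
    o1,d1=ray(c1,*uv1);o2,d2=ray(c2,*uv2)
    s=np.linalg.lstsq(np.c_[d1,-d2],o2-o1,rcond=None)[0]
    a,b=o1+d1*s[0],o2+d2*s[1]; return (a+b)/2,np.linalg.norm(a-b)
def tile(specs,fn,w=266,h=300):
    T=[]
    for im,u,v,s in specs:
        M=np.float32([[s,0,w/2-s*u],[0,s,h/2-s*v]])
        t=cv2.warpAffine(im[:,:,::-1].copy(),M,(w,h),flags=cv2.INTER_CUBIC)
        for k in range(-200,200,10):
            for a,L in ((0,w),(1,h)):
                val=(round((u,v)[a]/10)*10+k); p=int(M[a,a]*val+M[a,2])
                if 0<=p<L:
                    if a==0: cv2.line(t,(p,0),(p,5),(0,255,255),1); cv2.putText(t,str(val),(p-8,14),0,.3,(0,255,255),1)
                    else: cv2.line(t,(0,p),(5,p),(0,255,255),1); cv2.putText(t,str(val),(6,p+3),0,.3,(0,255,255),1)
        T.append(t)
    n=3; rows=[np.hstack(T[i:i+n]) for i in range(0,len(T),n)]
    cv2.imwrite(fn,np.vstack(rows))
E
python3 - <<'E'
from h import *
t=np.load("pics/top0.npy");s=np.load("pics/scene0.npy")
tile([(t,142,207,5.5),(t,246,198,3.3),(t,362,235,6),(s,392,250,4.8),(s,286,205,3),(s,207,141,6.5)],"pics/z0.png")
E
```

```text
(no output)
```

View pics/z0.png

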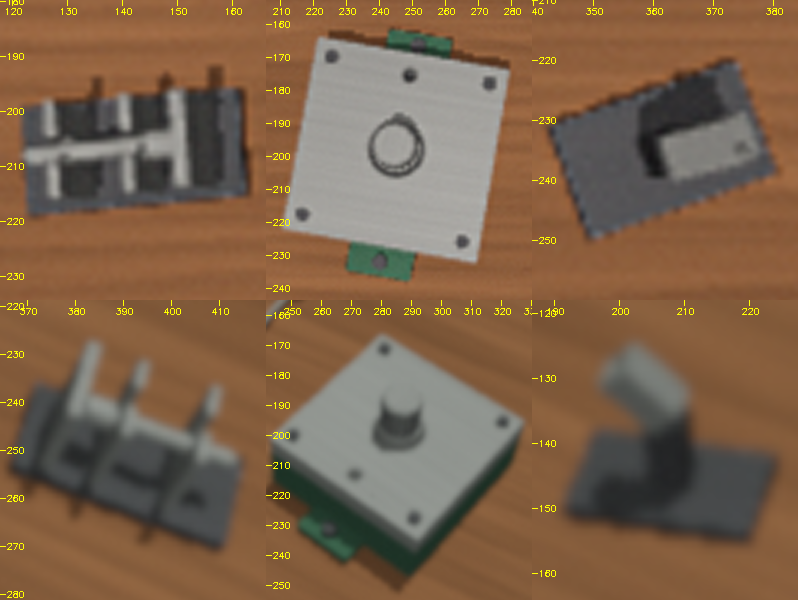

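The bore is at about (249,175.5) in the top view and (271,213) in the scene view. The pin lies with its head beside the right-hand upright and its tip pointing left at (121,208). Next I'll enlarge the rest and the pin further.

Run:
```python
from h import *
t=np.load("pics/top0.npy");s=np.load("pics/scene0.npy")
g=lambda a:(255*(a/255.)**.6).astype(np.uint8)
tile([(g(t),365,232,13),(g(t),137,207,8),(g(t),248,186,8),(g(s),205,137,13),(g(s),395,250,7),(g(s),280,202,7)],"pics/z1.png")
```

```text
(no output)
```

View pics/z1.png

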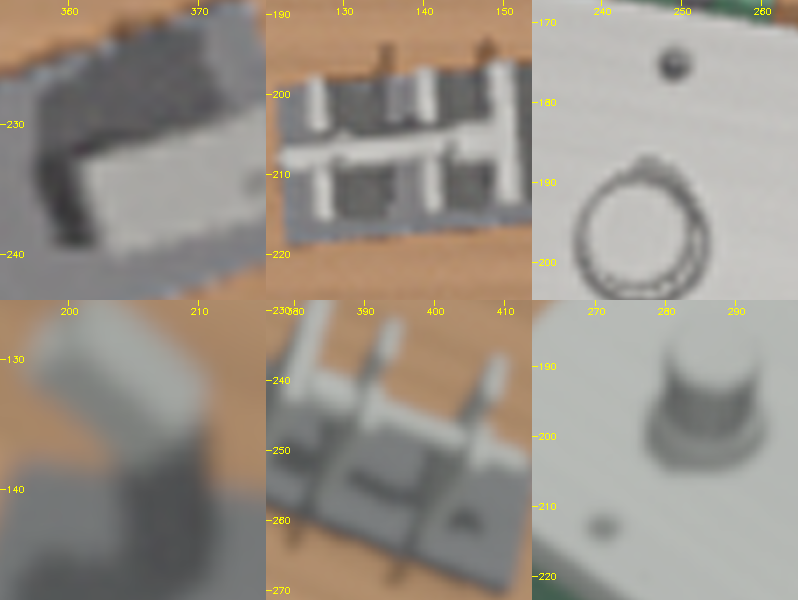

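The bore is at (249,175.2) in the top view and (271,213) in the scene view. The tube's free (mouth) end is at the right in the top view, about (374,233), and at upper left in the scene view, about (200,128). The pin's axis runs from (122,208) to (148,205.5).

Run:
```python
from h import *
T=ctrl.read_camera("top");S=ctrl.read_camera("scene")
t=T["image"]
print("bore tri",tri(T,(249,175.2),S,(271,213)),onz(T,249,175.2,.07),onz(S,271,213,.07))
print("hub top",onz(T,245,196.5,.118))
# lid mask in top -> minAreaRect
hsv=cv2.cvtColor(t,cv2.COLOR_RGB2HSV)
m=((hsv[...,1]<30)&(hsv[...,2]>130)).astype(np.uint8); m=cv2.morphologyEx(m,cv2.MORPH_OPEN,np.ones((3,3)))
for c in cv2.findContours(m,0,2)[0]:
    if cv2.contourArea(c)>40:
        r=cv2.minAreaRect(c); print(r)
        if r[1][0]>45 and r[1][1]>45 and abs(r[0][0]-246)<10:
            b=[onz(T,*p,.07)[:2] for p in cv2.boxPoints(r)]; print(np.round(b,4),np.mean(b,0),[np.linalg.norm(b[i]-b[i-1]) for i in range(4)])
print("pin tip",onz(T,121.8,208.2,.045),"headend",onz(T,148.7,205.8,.05),"upr1 top inner edge",onz(T,148.7,205.8,.07),onz(S,412,253,.045))
for a in((127,198),(127,215.5),(140.5,197),(141,214),(149.5,196),(151,213)): print(onz(T,*a,.07))
print("mouth",tri(T,(374,233),S,(200.5,128.5)),onz(T,374,233,.085),onz(S,200.5,128.5,.085))
# bright rest contour
k=t[215:255,340:385].astype(int); b=((k.min(2)>135)&(k.max(2)-k.min(2)<30)).astype(np.uint8)
for c in cv2.findContours(b,0,2)[0]:
    if cv2.contourArea(c)>20:
        r=cv2.minAreaRect(c);print(cv2.boxPoints(r)+[340,215])
```

```text
bore tri (array([0.6204679 , 0.00707003, 0.0707147 ]), np.float64(0.0005719232446420013)) [0.62044689 0.00735725 0.07      ] [0.62013288 0.00659334 0.07      ]
hub top [0.55478655 0.01594547 0.118     ]
((185.5, 248.0), (52.0, 11.0), 90.0)
((423.5, 172.5), (7.0, 27.0), 90.0)
((245.05410766601562, 197.81375122070312), (58.98419952392578, 59.15554428100586), 9.865806579589844)
[[ 0.485   0.1145]
 [ 0.6535  0.0886]
 [ 0.6255 -0.0797]
 [ 0.4578 -0.0517]] [0.55545912 0.01793923] [np.float64(0.16843036360616673), np.float64(0.17048540864853443), np.float64(0.17065098052840438), np.float64(0.17002739750357998)]
((150.0, 150.5), (19.0, 18.0), 90.0)
((313.0, 123.0), (18.0, 18.0), 90.0)
((178.0, 121.0), (18.0, 18.0), 90.0)
((246.0, 95.0), (16.0, 6.0), 90.0)
((229.5, 93.0), (18.0, 3.0), 90.0)
((197.0, 92.5), (19.0, 6.0), 90.0)
((401.0, 33.5), (67.0, 148.0), 90.0)
pin tip [0.52324034 0.37953625 0.045     ] headend [0.53067205 0.29957864 0.05      ] upr1 top inner edge [0.52954488 0.29400541 0.07      ] [0.5263513  0.37618064 0.045     ]
[0.55143941 0.35717347 0.07      ]
[0.50121942 0.35520209 0.07      ]
[0.55465454 0.31845736 0.07      ]
[0.50585703 0.31525732 0.07      ]
[0.55775953 0.29267324 0.07      ]
[0.50896667 0.28670602 0.07      ]
mouth (array([ 0.45722441, -0.34578486,  0.08460892]), np.float64(0.001766117796835504)) [ 0.45765438 -0.34647938  0.085     ] [ 0.457291   -0.34459844  0.085     ]
```

```bash
cat >> h.py <<'E'
def rot(x,z):
    x=np.array(x,float);z=np.array(z,float)/np.linalg.norm(z);x-=z*(x@z);x/=np.linalg.norm(x)
    return R.from_matrix(np.c_[x,np.cross(z,x),z])
def delta(p,r=None,show=1):
    s=ctrl.get_state();r0=R.from_quat(s["tcp_rot"]); r=r or r0
    v=(r0.inv()*r).as_rotvec()/(2*np.pi); d=r0.inv().apply(np.array(p)-s["eef_pos"])/.2
    print("turn",np.round(v,4),"shift",np.round(d,4),"rows>=",round(max(np.linalg.norm(d)*200/62.5,np.linalg.norm(v)*360/10.7),1))
def yaw(a): a=np.radians(a); return np.array([np.cos(a),np.sin(a),0])
def down(a): return rot(yaw(a),[0,0,-1])
E
python3 - <<'E'
from h import *
delta([.5284,.3365,.16],down(96.1)); delta([.5284,.3365,.040],down(96.1))
E
```

```text
turn [-2.000e-04  1.000e-04  1.845e-01] shift [-2.0159 -0.9745  0.4232] rows>= 7.3
turn [-2.000e-04  1.000e-04  1.845e-01] shift [-2.016  -0.9736  1.0232] rows>= 7.9
```

Call:
{"name": "send_rows", "arguments": {"moves": "0 0 0.092 -1 -0.48 0.2 1;0 0 0.092 -1 -0.48 0.2 1;0 0 0.092 -1 -0.48 0.2 1;0 0 0.092 -1 -0.48 0.2 1", "newtons": 100}}

```text
time: 0.7
eef_pos: [0.366, 0.4901, 0.2044]
tcp_rot: [0.429, 0.903, -0.001, -0.0]
contact_force: [-0.0, 0.1, 0.2]
opening: 1.001
finger_force: 0.0
```

Run:
```python
from h import *
print(ctrl.get_state()["eef_pos"],ctrl.get_state()["qpos"])
delta([.5284,.3365,.16],down(96.1));
```

```text
[0.36600697 0.49006673 0.20441698] [ 7.63712220e-01  1.85184255e-01  1.77426670e+00 -3.25362620e-04
  1.18330671e+00  7.93031743e-02]
turn [-0.0002  0.0001  0.092 ] shift [-1.1082  0.1438  0.2224] rows>= 3.6
```

Call:
{"name": "send_rows", "arguments": {"moves": "0 0 0.092 -1 0.14 0.2 1;0 0 0.092 -1 0.14 0.2 1;0 0 0.092 -1 0.14 0.2 1;0 0 0.092 -1 0.14 0.2 1;0 0 0.092 -1 0.14 0.2 1"}}

```text
time: 1.32
eef_pos: [0.5135, 0.3548, 0.1648]
tcp_rot: [0.668, 0.744, -0.0, -0.0]
contact_force: [-0.3, 0.0, 0.8]
opening: 1.0
finger_force: 0.0
```

Run:
```python
from h import *
delta([.5284,.3365,.040],down(96.1)) 
T=cam("top");S=cam("scene")
tile([(T["image"],137,200,4),(S["image"],395,245,4)],"pics/a1.png",w=400)
```

```text
turn [-0.0002 -0.      0.0004] shift [-0.0992  0.0651  0.6239] rows>= 2.0
```

View pics/a1.png

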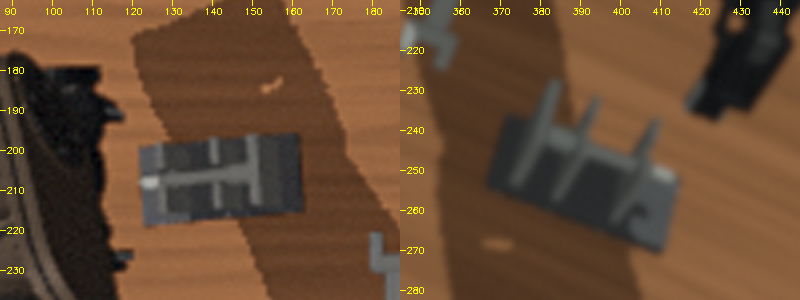

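The fingers are at (118,191) and (121,227) in the top view, higher than the cradle and slightly on its +y side, which fits the measured pose. I'll move above the pin and then straight down.

Call:
{"name": "send_rows", "arguments": {"moves": "0 0 0 -0.099 0.065 0 1;0 0 0 -0.099 0.065 0.2 1;0 0 0 -0.099 0.065 0.4 1;0 0 0 -0.099 0.065 0.55 1;0 0 0 -0.099 0.065 0.624 1;0 0 0 -0.099 0.065 0.624 1"}}

```text
time: 2.17
eef_pos: [0.5278, 0.3372, 0.0399]
tcp_rot: [0.667, 0.745, -0.001, -0.0]
contact_force: [-0.4, 1.3, 0.2]
opening: 0.999
finger_force: 0.0
```

Run:
```python
from h import *
delta([.5284,.3365,.040],down(96.1))
```

```text
turn [-0.0002  0.0001  0.0007] shift [-0.0039  0.0026 -0.0006] rows>= 0.0
```

Close, then lift.

Call:
{"name": "send_rows", "arguments": {"moves": "0 0 0 -0.004 0.003 0 -1;0 0 0 -0.004 0.003 0 -1;0 0 0 -0.004 0.003 0 -1;0 0 0 -0.004 0.003 0 -1;0 0 0 -0.004 0.003 0 -1;0 0 0 -0.004 0.003 0 -1;0 0 0 -0.004 0.003 0 -1", "newtons": 110}}

```text
time: 3.05
eef_pos: [0.5287, 0.3366, 0.041]
tcp_rot: [0.667, 0.745, -0.0, -0.0]
contact_force: [-2.7, -0.8, 6.1]
opening: 0.074
finger_force: 107.7
```

Call:
{"name": "send_rows", "arguments": {"moves": "0 0 0 0 0 -0.1 -1;0 0 0 0 0 -0.3 -1;0 0 0 0 0 -0.6 -1;0 0 0 0 0 -0.9 -1;0 0 0 0 0 -0.9 -1"}}

```text
time: 3.68
eef_pos: [0.5326, 0.3382, 0.2296]
tcp_rot: [0.667, 0.745, 0.007, 0.003]
contact_force: [0.9, -0.1, -0.8]
opening: 0.079
finger_force: 107.7
```

Run:
```python
from h import *
T=cam("top");S=cam("scene");s=ctrl.get_state()
print(s["finger_force"],s["opening"])
p=s["eef_pos"];a,b=proj(T,p),proj(S,p);print(p,a,b)
tile([(T["image"],*a,4),(S["image"],*b,4)],"pics/a2.png",w=400)
# rest yaw from base-plate mask
t=T["image"].astype(int)[205:265,330:395]
m=((t.max(2)-t.min(2)<28)).astype(np.uint8)
m=cv2.morphologyEx(m,cv2.MORPH_CLOSE,np.ones((5,5)))
c=max(cv2.findContours(m,0,2)[0],key=cv2.contourArea);r=cv2.minAreaRect(c)
q=[onz(T,u+330,v+205,.006)[:2] for u,v in cv2.boxPoints(r)];print(np.round(q,4))
for i in range(4):
  d=q[i]-q[i-1];print(np.linalg.norm(d),np.degrees(np.arctan2(d[1],d[0])))
```

```text
107.65300154685974 0.0766988956440643
[0.52939946 0.33670075 0.22220236] [114.82509345 202.13938357] [422.06392834 208.07297494]
[[ 0.4628 -0.2732]
 [ 0.4969 -0.3671]
 [ 0.4406 -0.3863]
 [ 0.4068 -0.2928]]
0.05936507638136504 19.310111762676605
0.09988508635041937 -70.03084321867529
0.059507807661853096 -161.0991367007012
0.0994585388364658 109.89062883412524
```

View pics/a2.png

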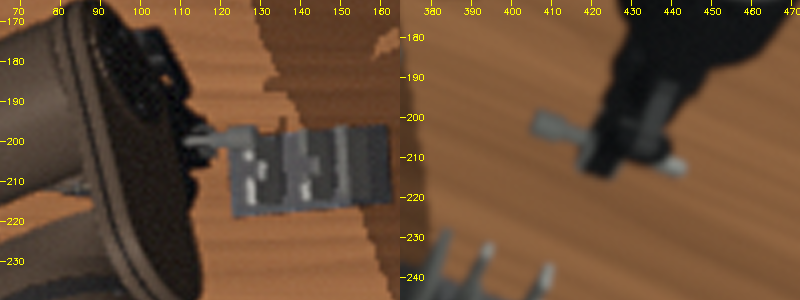

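The pin is held across the fingers, head on the -y side: in the scene view the head end is at (406,200) and the tip at (443,212). I'll work out how far along the shank it is held and the moves to the rest.

```bash
cat >> h.py <<'E'
RX=yaw(109.7); MOUTH=np.array([.4573,-.3458,.085])
def ins(D,k=24.,a=42.):  # shank-grasp pose for tip depth D mm, grip at pin x=k
    a=np.radians(a); d=np.sin(a)*RX-[0,0,np.cos(a)]; z=-np.cos(a)*RX-[0,0,np.sin(a)]
    return MOUTH+d*(D-66+k)/1000+.005*z, rot(d,z)
E
python3 - <<'E'
from h import *
S=cam("scene");s=ctrl.get_state();r=R.from_quat(s["tcp_rot"]);x,y,z=r.as_matrix().T
g=s["eef_pos"]-.005*z
for uv in((406,200),(443,212)):
    o,d=ray(S,*uv); q=np.linalg.lstsq(np.c_[d,-x],g-o,rcond=None)[0];print(q[1]*1000, np.linalg.norm(o+d*q[0]-g-x*q[1]))
delta([.51,.15,.27],down(100));print(ins(-25),ins(26))
E
```

```text
-37.60399706371716 0.0032590914876213274
43.021258001954706 0.0037362598217474557
turn [-0.0001  0.     -0.0103] shift [-0.9159 -0.1942 -0.2495] rows>= 3.1
(array([ 0.47366512, -0.39150602,  0.13144505]), Rotation.from_matrix(array([[-0.22556075,  0.94147054,  0.2505106 ],
                            [ 0.62996676,  0.33709526, -0.69964896],
                            [-0.74314483,  0.        , -0.66913061]]))) (array([ 0.46216153, -0.35937771,  0.09354466]), Rotation.from_matrix(array([[-0.22556075,  0.94147054,  0.2505106 ],
                            [ 0.62996676,  0.33709526, -0.69964896],
                            [-0.74314483,  0.        , -0.66913061]])))
```

Call:
{"name": "send_rows", "arguments": {"moves": "0 0 -0.01 -0.9 -0.19 -0.25 -1;0 0 -0.01 -0.9 -0.19 -0.25 -1;0 0 -0.01 -0.9 -0.19 -0.25 -1;0 0 -0.01 -0.9 -0.19 -0.25 -1"}}

```text
time: 4.32
eef_pos: [0.5105, 0.1504, 0.2698]
tcp_rot: [0.645, 0.764, -0.001, -0.0]
contact_force: [0.1, 0.6, -0.2]
opening: 0.073
finger_force: 107.7
```

Run:
```python
from h import *
delta([.50,-.04,.27],down(105))
```

```text
turn [-0.0002  0.0001 -0.0149] shift [-9.297e-01 -2.109e-01 -4.000e-04] rows>= 3.1
```

Call:
{"name": "send_rows", "arguments": {"moves": "0 0 -0.015 -0.93 -0.21 0 -1;0 0 -0.015 -0.93 -0.21 0 -1;0 0 -0.015 -0.93 -0.21 0 -1;0 0 -0.015 -0.93 -0.21 0 -1"}}

```text
time: 4.82
eef_pos: [0.5007, -0.0394, 0.2682]
tcp_rot: [0.609, 0.793, -0.001, -0.002]
contact_force: [-0.1, 0.9, -1.2]
opening: 0.074
finger_force: 107.8
```

Run:
```python
from h import *
delta([.49,-.23,.27],down(109.7))
```

```text
turn [-0.0005 -0.0003 -0.0131] shift [-0.9064 -0.2984 -0.0094] rows>= 3.1
```

Call:
{"name": "send_rows", "arguments": {"moves": "0 0 -0.013 -0.9 -0.3 -0.01 -1;0 0 -0.013 -0.9 -0.3 -0.01 -1;0 0 -0.013 -0.9 -0.3 -0.01 -1;0 0 -0.013 -0.9 -0.3 -0.01 -1"}}

```text
time: 5.32
eef_pos: [0.4909, -0.2281, 0.2706]
tcp_rot: [0.575, 0.818, 0.0, -0.002]
contact_force: [0.5, 0.2, -1.6]
opening: 0.078
finger_force: 107.8
```

Run:
```python
from h import *
p,r=ins(-25,23); p[2]+=.06; delta(p,r); print(ctrl.get_state()["qpos"])
```

```text
turn [-0.0002 -0.1337  0.0003] shift [-0.7439 -0.3568  0.3906] rows>= 4.5
[-6.22565842e-01 -2.75088282e-02  1.87692549e+00  1.33926014e-04
  1.29523669e+00 -9.67644069e-01]
```

Call:
{"name": "send_rows", "arguments": {"moves": "0 -0.133 0 -0.74 -0.36 0.2 -1;0 -0.133 0 -0.74 -0.36 0.3 -1;0 -0.133 0 -0.74 -0.36 0.39 -1;0 -0.133 0 -0.74 -0.36 0.39 -1;0 -0.133 0 -0.74 -0.36 0.39 -1;0 -0.133 0 -0.74 -0.36 0.39 -1;0 -0.133 0 -0.74 -0.36 0.39 -1"}}

```text
time: 6.2
eef_pos: [0.4745, -0.3872, 0.1922]
tcp_rot: [0.524, 0.75, -0.232, 0.331]
contact_force: [-0.3, -0.3, 0.2]
opening: 0.074
finger_force: 107.8
```

Run:
```python
from h import *
p,r=ins(-25,23); delta(p,r); s=ctrl.get_state();print(s["qpos"],s["eef_pos"])
```

```text
turn [ 0.0008 -0.0009  0.0009] shift [ 0.2072 -0.011   0.2185] rows>= 1.0
[-0.71083905 -0.01381447  2.16794494 -1.05003847  0.42829104 -0.20378574] [ 0.4744804  -0.38723732  0.19224567]
```

Call:
{"name": "send_rows", "arguments": {"moves": "0 0 0 0.207 -0.011 0.218 -1;0 0 0 0.207 -0.011 0.218 -1;0 0 0 0.207 -0.011 0.218 -1"}}

```text
time: 6.58
eef_pos: [0.4738, -0.3947, 0.1345]
tcp_rot: [0.524, 0.749, -0.233, 0.332]
contact_force: [-0.0, -0.8, 0.0]
opening: 0.079
finger_force: 107.8
```

Run:
```python
from h import *
p,r=ins(-25,23); delta(p,r); s=ctrl.get_state()
T=cam("top");S=cam("scene");p,r=ins(-5)
g=lambda a:(255*(a/255.)**.6).astype(np.uint8)
tile([(g(T["image"]),*proj(T,p),8),(g(S["image"]),*proj(S,p),8)],"pics/a3.png",w=400)
x,y,z=R.from_quat(s["tcp_rot"]).as_matrix().T; g0=s["eef_pos"]-.005*z
for c in(T,S): print("tip",proj(c,g0+.043*x),"head",proj(c,g0-.039*x),"mouth",proj(c,MOUTH))
```

```text
turn [ 0.0006 -0.0005  0.0006] shift [ 0.0165  0.0048 -0.0011] rows>= 0.1
tip [382.38333082 231.29211809] head [408.68280748 224.29252173] mouth [373.76014233 233.12456895]
tip [193.77617007 122.34957371] head [173.90527562 104.79229395] mouth [200.19459067 128.37024752]
```

View pics/a3.png

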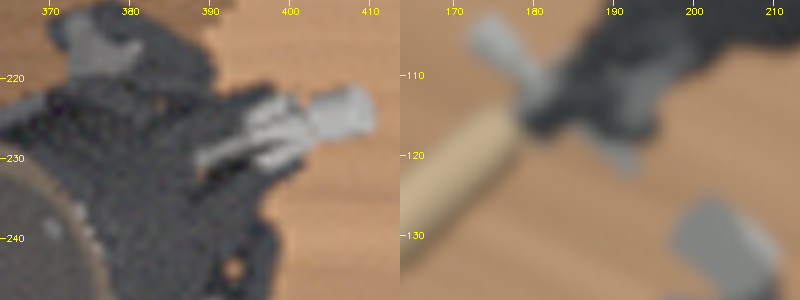

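The pin points at the rest; its tip is at about (192,121) in the scene view, where (194,122) was predicted. The tube's outline there has corners near (202,125) and (197,131), so I'll compare those with the projected mouth corners.

Run:
```python
from h import *
S=cam("scene");T=cam("top");a=np.radians(42)
d=np.sin(a)*RX-[0,0,np.cos(a)];n=np.cos(a)*RX+[0,0,np.sin(a)];y=np.cross([0,0,1],RX)
for L in(0,.036):
  for i in(1,-1):
    for j in(1,-1):
      q=MOUTH+d*L+n*.0105*i+y*.0105*j; print(L,"top" if i>0 else "bot","+y" if j>0 else "-y",proj(S,q).round(1),proj(T,q).round(1))
im=S["image"];print(im[118:142:1,192:214,:].mean(2).astype(int))
```

```text
0 top +y [203.2 124.9] [373.1 237.6]
0 top -y [201.4 129.2] [370.5 230.5]
0 bot +y [199.  127.5] [377.  235.7]
0 bot -y [197.2 131.9] [374.4 228.7]
0.036 top +y [211.2 132.1] [362.7 240.3]
0.036 top -y [209.5 136.5] [360.2 233.3]
0.036 bot +y [207.  134.6] [366.6 238.4]
0.036 bot -y [205.3 139. ] [364.1 231.5]
[[ 46  46  54  72  90  99 103 104 104 104 105 104 104 103 102 102 101 100
  100  99  98  97]
 [ 70  69  75  84  93  98 100 101 103 104 104 105 105 105 104 103 102 102
  101 100 100  99]
 [ 85  84  87  91  94  96  97  99 100 102 103 104 105 105 105 104 104 104
  102 102 100 101]
 [ 88  88  90  93  94  95  96  96  98  99 100 102 102 104 104 105 105 104
  103 103 102 101]
 [ 88  89  91  93  94  94  94  96  96  97  98  99 101 102 103 103 104 105
  104 103 103 102]
 [ 89  90  91  92  92  93  93  94  95  95  97  97  99  99 100 102 102 103
  104 104 103 104]
 [ 91  91  91  90  91  91  92  93  93  94  94  96  97  98  99  99 100 102
  102 103 103 104]
 [ 95  94  93  92  91  91  91  91  91  90  90  92  95  97  98  97  98 100
  101 101 102 103]
 [ 97  97  96  95  94  93  92  91  88  86  8
[... 744 characters left out ...]
4  84  84  84  83  83  85  88
   94  97  98  99]
 [100  97  96  96  96  96  96  95  94  91  87  85  84  83  83  82  80  76
   76  85  94  99]
 [105 102 100  98  96  96  96  96  96  94  91  87  84  83  81  79  73  63
   62  76  92  98]
 [107 106 104 101  97  94  94  94  94  94  93  87  81  79  76  69  60  51
   54  71  90  97]
 [107 107 106 101  93  88  88  87  87  88  87  81  73  69  64  56  48  42
   48  68  87  95]
 [105 106 103  95  82  74  74  74  74  77  79  73  62  54  49  44  41  39
   43  64  85  93]
 [102 103  99  85  67  59  58  57  59  63  71  68  55  46  42  40  40  39
   41  60  79  87]
 [ 99 100  93  74  55  48  47  46  48  57  67  68  56  44  40  39  40  38
   39  53  71  79]]
```

The projected corners match the outline, so I'll insert along the bore.

Run:
```python
from h import *
for D in(-5,10,27): delta(*ins(D,22.5))
```

```text
turn [0.0008 0.0002 0.0003] shift [0.1279 0.0037 0.0025] rows>= 0.4
turn [0.0008 0.0002 0.0003] shift [0.2029 0.0039 0.0024] rows>= 0.6
turn [0.0008 0.0002 0.0003] shift [0.2879 0.004  0.0023] rows>= 0.9
```

Call:
{"name": "send_rows", "arguments": {"moves": "0.001 0 0 0.07 0.004 0.002 -1;0.001 0 0 0.125 0.004 0.002 -1;0.001 0 0 0.15 0.004 0.002 -1;0.001 0 0 0.175 0.004 0.002 -1;0.001 0 0 0.2 0.004 0.002 -1"}}

```text
time: 7.4
eef_pos: [0.4654, -0.3702, 0.1052]
tcp_rot: [0.525, 0.748, -0.235, 0.331]
contact_force: [-0.1, -0.7, -0.9]
opening: 0.073
finger_force: 107.8
```

Run:
```python
from h import *
for D in(10,27): delta(*ins(D,22.5))
```

```text
turn [-0.0004 -0.0002  0.0004] shift [-0.0066  0.0028 -0.0028] rows>= 0.0
turn [-0.0004 -0.0002  0.0004] shift [ 0.0784  0.003  -0.0028] rows>= 0.3
```

Call:
{"name": "send_rows", "arguments": {"moves": "0 0 0 0.02 0.002 -0.001 -1;0 0 0 0.04 0.002 -0.002 -1;0 0 0 0.06 0.002 -0.002 -1;0 0 0 0.078 0.002 -0.002 -1;0 0 0 0.078 0.002 -0.002 -1"}}

```text
time: 8.02
eef_pos: [0.4625, -0.3602, 0.0964]
tcp_rot: [0.526, 0.748, -0.236, 0.329]
contact_force: [-0.1, -5.1, -2.5]
opening: 0.075
finger_force: 107.5
```

Run:
```python
from h import *
delta(*ins(27,22.5))
```

```text
turn [-0.0009 -0.0007  0.0005] shift [ 0.0111 -0.0003  0.006 ] rows>= 0.0
```

Call:
{"name": "send_rows", "arguments": {"moves": "0 0 0 0.011 0 0.005 -1;0 0 0 0.015 0 0.006 -1;0 0 0 0.015 0 0.006 -1"}}

```text
time: 8.4
eef_pos: [0.4622, -0.3591, 0.0947]
tcp_rot: [0.527, 0.748, -0.236, 0.328]
contact_force: [-1.7, -4.9, -0.7]
opening: 0.073
finger_force: 107.6
```

Run:
```python
from h import *
delta(*ins(27,22.5))
```

```text
turn [-0.0012 -0.001   0.0005] shift [ 0.001  -0.0006  0.005 ] rows>= 0.1
```

Call:
{"name": "send_rows", "arguments": {"moves": "0 0 0 0 0 0 -0.2;0 0 0 0 0 0 -0.2;0 0 0 0 0 0 -0.2;0 0 0 0 0 -0.2 0.5;0 0 0 0 0 -0.5 0.5;0 0 0 0 0 -0.8 0.5;0 0 0 0 0 -0.8 0.5"}}

```text
time: 9.28
eef_pos: [0.425, -0.2452, 0.2066]
tcp_rot: [0.525, 0.748, -0.233, 0.332]
contact_force: [-0.4, 0.6, 0.3]
opening: 0.751
finger_force: 0.0
```

Run:
```python
from h import *
print(ctrl.get_state()["qpos"])
T=cam("top");S=cam("scene");p=MOUTH+[.01,-.02,.03]
g=lambda a:(255*(a/255.)**.6).astype(np.uint8)
tile([(g(T["image"]),*proj(T,p),8),(g(S["image"]),*proj(S,p),8)],"pics/a4.png",w=400)
```

```text
[-0.49088038 -0.29128919  2.37786325 -1.0112217   0.62613012 -0.11383906]
```

View pics/a4.png

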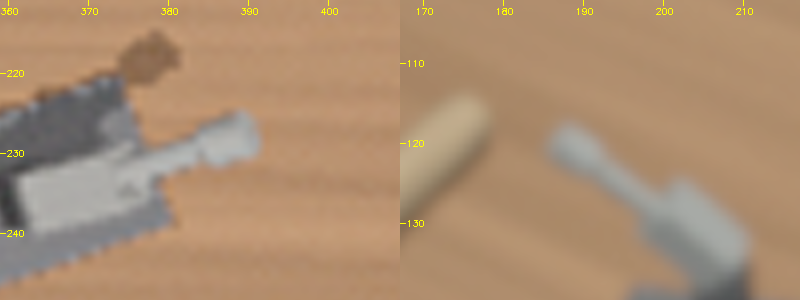

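The pin stands in the rest with its head centre at about (387.5,228.2) in the top view and (188.5,120.8) in the scene view, and the shank running to the mouth.

Run:
```python
from h import *
T=cam("top");S=cam("scene")
# head centre by mask + moments
def axis(c,ctr,box):
    u0,v0=int(ctr[0]-box),int(ctr[1]-box); im=c["image"][v0:v0+2*box+1,u0:u0+2*box+1].astype(int)
    m=((im[...,0]-im[...,2])<28).astype(np.uint8)
    n,l,st,cen=cv2.connectedComponentsWithStats(m); i=1+np.argmax(st[1:,4]); print(st[i],cen[i]+[u0,v0])
    for row in m: print(''.join('#' if x else '.' for x in row))
    print(u0,v0)
axis(T,(385,229),8);axis(S,(191,123),8)
h,e=tri(T,(387.3,228.3),S,(188.5,120.8));print(h,e)
for ang in(42,45,48,50):
    a=np.radians(ang);d=np.sin(a)*RX-[0,0,np.cos(a)]; n=(np.cos(a)*RX+[0,0,np.sin(a)])
    q=MOUTH-d*(.040+.008-.0005)-0*n;print(ang,q,proj(T,q),proj(S,q))
v=h-MOUTH;print("dir",np.degrees(np.arctan2(-v@RX,v[2])),np.linalg.norm(v),v@np.cross([0,0,1],RX))
```

```text
[ 0  4 15 13 75] [383.46666667 230.13333333]
.................
.................
.................
.................
............#....
.........#####...
.......#######...
......#########..
...############..
##############...
#######.###......
####.............
##...............
##...............
###..............
###..............
###..............
377 221
[ 3  4 14 13 56] [192.875      123.96428571]
.................
.................
.................
.................
....####.........
....#####........
...#######.......
....######.......
......######.....
........#####....
..........####...
...........#####.
............#####
..............###
...............##
...............##
...............##
183 115
[ 0.47129856 -0.37632773  0.11311285] 0.0014075025053710943
42 [ 0.46801414 -0.37572342  0.12029938] [388.11961764 229.36720496] [189.19453434 118.55809901]
45 [ 0.46862221 -0.37742171  0.11858757] [388.54904392 229.15036932] [188.7192667  118.90306492]
48 [ 0.46919925 -0.37903333  0.1167837 ] [388.93546764 228.9454128 ] [188.27736207 119.27351643]
50 [ 0.46956592 -0.38005739  0.11553241] [389.16872521 228.81564775] [188.00186113 119.5340625 ]
dir 49.96309738226625 0.04379765043524619 -0.0028884753636628418
```

```bash
cat >> h.py <<'E'
HEAD=np.array([.4711,-.3771,.1137])
def head(back,a=48.,rx=RX):
    a=np.radians(a); d=np.sin(a)*rx-[0,0,np.cos(a)]
    return HEAD+d*(.005-back/1000), rot(np.cos(a)*rx+[0,0,np.sin(a)],d)
E
python3 - <<'E'
from h import *
delta([.45,-.33,.33],down(109.7)); print(head(90)[0])
E
```

```text
turn [-0.0013  0.1317  0.0002] shift [-0.773  -0.017  -0.1171] rows>= 4.4
[ 0.4923934  -0.43657016  0.1705761 ]
```

Call:
{"name": "send_rows", "arguments": {"moves": "0 0 0 -0.3 0 -0.2 0.5;0 0.03 0 -0.6 0 -0.15 0.5;-0.001 0.132 0 -0.77 -0.017 -0.117 0.5;-0.001 0.132 0 -0.77 -0.017 -0.117 0.5;-0.001 0.132 0 -0.77 -0.017 -0.117 0.5;-0.001 0.132 0 -0.77 -0.017 -0.117 0.5;-0.001 0.132 0 -0.77 -0.017 -0.117 0.5;-0.001 0.132 0 -0.77 -0.017 -0.117 0.5"}}

```text
time: 10.48
eef_pos: [0.4497, -0.3294, 0.3293]
tcp_rot: [0.576, 0.818, -0.001, -0.001]
contact_force: [-0.5, 0.2, 1.3]
opening: 0.75
finger_force: 0.0
```

Run:
```python
from h import *
p,r=head(90);p[2]+=.05; delta(p,r); print(ctrl.get_state()["qpos"])
```

```text
turn [-0.0003  0.1331 -0.0002] shift [-0.5769  0.0218  0.5427] rows>= 4.5
[-8.13681824e-01 -2.64298629e-02  1.76977993e+00 -1.48304688e-03
  1.40019791e+00 -1.15705434e+00]
```

Call:
{"name": "send_rows", "arguments": {"moves": "0 0.03 0 -0.3 0.01 0.1 0.5;0 0.06 0 -0.57 0.02 0.2 0.5;0 0.133 0 -0.57 0.02 0.54 0.5;0 0.133 0 -0.57 0.02 0.54 0.5;0 0.133 0 -0.57 0.02 0.54 0.5;0 0.133 0 -0.57 0.02 0.54 0.5;0 0.133 0 -0.57 0.02 0.54 0.5;0 0.133 0 -0.57 0.02 0.54 0.5"}}

```text
time: 11.48
eef_pos: [0.4927, -0.4348, 0.2252]
tcp_rot: [0.526, 0.748, 0.232, -0.33]
contact_force: [-0.3, 0.0, 0.3]
opening: 0.755
finger_force: 0.0
```

Run:
```python
from h import *
delta(*head(70)); delta(*head(0)); print(ctrl.get_state()["qpos"])
```

```text
turn [-0.0002  0.0009  0.0002] shift [-0.2066 -0.0046  0.278 ] rows>= 1.1
turn [-0.0002  0.0009  0.0002] shift [-0.2046 -0.0042  0.628 ] rows>= 2.1
[-0.95039204  0.66366728  1.23826386  0.2273101   2.0418265  -1.27874734]
```

Call:
{"name": "send_rows", "arguments": {"moves": "0 0 0 -0.2 -0.004 0.15 0.5;0 0.001 0 -0.206 -0.004 0.278 0.5;0 0.001 0 -0.206 -0.004 0.278 0.5"}}

```text
time: 11.85
eef_pos: [0.4864, -0.421, 0.1544]
tcp_rot: [0.525, 0.746, 0.235, -0.336]
contact_force: [0.2, 0.2, 0.9]
opening: 0.752
finger_force: 0.0
```

Run:
```python
from h import *
delta(*head(0))
T=cam("top");S=cam("scene");p=MOUTH+[.01,-.03,.04]
g=lambda a:(255*(a/255.)**.6).astype(np.uint8)
tile([(g(T["image"]),*proj(T,p),6),(g(S["image"]),*proj(S,p),6)],"pics/a5.png",w=400)
```

```text
turn [-0.0004 -0.0011  0.    ] shift [0.0019 0.0025 0.3339] rows>= 1.1
```

View pics/a5.png

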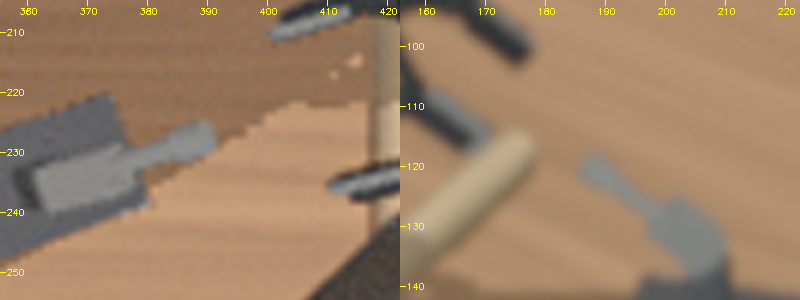

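The fingertips, at (401,211) and (411,235) in the top view, straddle the head's axis line, and the head is centred at (387,228). I'll advance, close and pull out.

Call:
{"name": "send_rows", "arguments": {"moves": "0 -0.001 0 0.002 0.002 0.1 0.5;0 -0.001 0 0.002 0.002 0.2 0.5;0 -0.001 0 0.002 0.002 0.3 0.5;0 -0.001 0 0.002 0.002 0.334 0.5;0 -0.001 0 0.002 0.002 0.334 0.5"}}

```text
time: 12.58
eef_pos: [0.4709, -0.3761, 0.1126]
tcp_rot: [0.526, 0.748, 0.233, -0.331]
contact_force: [-0.2, -0.4, 0.6]
opening: 0.747
finger_force: 0.0
```

Run:
```python
from h import *
delta(*head(0))
```

```text
turn [-0.0001  0.0007  0.0001] shift [ 0.0009 -0.0009  0.0177] rows>= 0.1
```

Call:
{"name": "send_rows", "arguments": {"moves": "0 0 0 0 0 0.012 -0.3;0 0 0 0 0 0.012 -1;0 0 0 0 0 0.012 -1;0 0 0 0 0 0.012 -1;0 0 0 0 0 0.012 -1;0 0 0 0 0 0.012 -1;0 0 0 0 0 0.012 -1", "newtons": 115}}

```text
time: 13.45
eef_pos: [0.4697, -0.3743, 0.1101]
tcp_rot: [0.526, 0.748, 0.233, -0.332]
contact_force: [-1.9, -4.8, 3.4]
opening: 0.14
finger_force: 112.3
```

Call:
{"name": "send_rows", "arguments": {"moves": "0 0 0 0 0 -0.05 -1;0 0 0 0 0 -0.12 -1;0 0 0 0 0 -0.2 -1;0 0 0 0 0 -0.3 -1;0 0 0 -0.1 0 -0.5 -1;0 0 0 -0.1 0 -0.5 -1"}}

```text
time: 14.2
eef_pos: [0.5005, -0.4592, 0.1637]
tcp_rot: [0.527, 0.748, 0.233, -0.329]
contact_force: [0.1, 0.4, -0.6]
opening: 0.142
finger_force: 112.4
```

Run:
```python
from h import *
s=ctrl.get_state();print(s["qpos"],s["eef_pos"])
delta([.50,-.32,.30],down(125))
```

```text
[-0.96069939  0.77043724  1.18862427  0.21599305  1.98611132 -1.30123783] [ 0.50045247 -0.45924878  0.16369448]
turn [ 0.018  -0.1313 -0.04  ] shift [0.9456 0.2332 0.0253] rows>= 4.7
```

Call:
{"name": "send_rows", "arguments": {"moves": "0 0 0 0.3 0.1 -0.1 -1;0.01 -0.06 -0.02 0.6 0.2 0 -1;0.018 -0.131 -0.04 0.94 0.23 0.02 -1;0.018 -0.131 -0.04 0.94 0.23 0.02 -1;0.018 -0.131 -0.04 0.94 0.23 0.02 -1;0.018 -0.131 -0.04 0.94 0.23 0.02 -1;0.018 -0.131 -0.04 0.94 0.23 0.02 -1"}}

```text
time: 15.08
eef_pos: [0.4988, -0.3172, 0.2996]
tcp_rot: [0.46, 0.888, 0.002, -0.003]
contact_force: [0.1, -0.1, -0.7]
opening: 0.141
finger_force: 112.4
```

Run:
```python
from h import *
s=ctrl.get_state();print(s["qpos"],s["eef_pos"])
delta([.55,-.16,.29],down(148))
```

```text
[-0.73876768  0.06902377  1.72595277  0.0022133   1.354284   -1.35302443] [ 0.49881241 -0.31716582  0.29959723]
turn [ 0.0003 -0.0012 -0.0634] shift [0.4946 0.6618 0.0522] rows>= 2.6
```

Call:
{"name": "send_rows", "arguments": {"moves": "0 -0.001 -0.063 0.49 0.66 0.05 -1;0 -0.001 -0.063 0.49 0.66 0.05 -1;0 -0.001 -0.063 0.49 0.66 0.05 -1;0 -0.001 -0.063 0.49 0.66 0.05 -1"}}

```text
time: 15.58
eef_pos: [0.5513, -0.1608, 0.2886]
tcp_rot: [0.276, 0.961, 0.002, -0.002]
contact_force: [-0.2, -0.6, -0.8]
opening: 0.144
finger_force: 112.6
```

Run:
```python
from h import *
delta([.6205,.0073,.22],down(171.3))
```

```text
turn [ 0.0005 -0.0006 -0.0649] shift [0.1513 0.8951 0.3456] rows>= 3.1
```

Call:
{"name": "send_rows", "arguments": {"moves": "0 0 -0.065 0.15 0.89 0.2 -1;0 0 -0.065 0.15 0.89 0.2 -1;0 0 -0.065 0.15 0.89 0.3 -1;0 0 -0.065 0.15 0.89 0.345 -1;0 0 -0.065 0.15 0.89 0.345 -1"}}

```text
time: 16.2
eef_pos: [0.6198, 0.0027, 0.2189]
tcp_rot: [0.077, 0.997, 0.001, -0.002]
contact_force: [-0.4, 1.1, 0.2]
opening: 0.142
finger_force: 112.7
```

Run:
```python
from h import *
delta([.6205,.0073,.17],down(171.3))
T=cam("top");S=cam("scene");s=ctrl.get_state();p=s["eef_pos"]
x,y,z=R.from_quat(s["tcp_rot"]).as_matrix().T
for c in(T,S): print("pred tip",proj(c,p+.069*z),"headc",proj(c,p-.005*z),"bore",proj(c,[.6205,.0073,.07]))
q=proj(S,p+.06*z);qt=proj(T,p+.05*z)
tile([(T["image"],*qt,6),(S["image"],*q,6)],"pics/a6.png",w=400)
```

```text
turn [ 0.0002 -0.0007 -0.0005] shift [-0.001   0.023   0.2444] rows>= 0.8
pred tip [249.98470505 171.08674422] headc [249.06449592 166.8939652 ] bore [249.02004836 175.18191388]
pred tip [270.65451036 193.95524083] headc [271.93021298 174.95435105] bore [271.16152673 213.20543087]
```

View pics/a6.png

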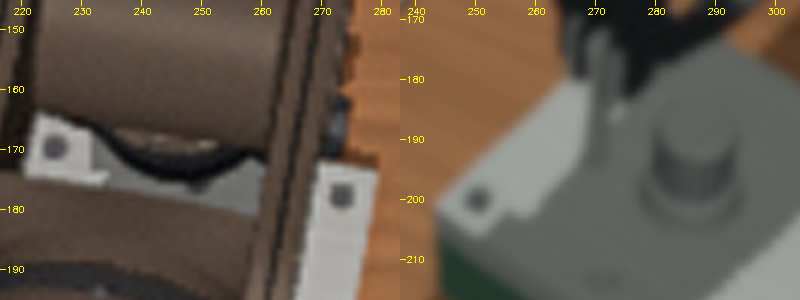

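In the scene view the pin hangs upright with its tip at about (270,194), as predicted; the bore there is at (271,213). I'll lower to just above the bore and correct.

Call:
{"name": "send_rows", "arguments": {"moves": "0 -0.001 0 -0.001 0.023 0.1 -1;0 -0.001 0 -0.001 0.023 0.25 -1;0 -0.001 0 -0.001 0.023 0.34 -1;0 -0.001 0 -0.001 0.023 0.34 -1;0 -0.001 0 -0.001 0.023 0.34 -1"}}

```text
time: 16.92
eef_pos: [0.6221, 0.0077, 0.1542]
tcp_rot: [0.077, 0.997, 0.0, 0.004]
contact_force: [0.7, 0.0, -0.6]
opening: 0.141
finger_force: 112.7
```

Run:
```python
from h import *
delta([.6205,.0073,.113],down(171.3))
S=cam("scene");s=ctrl.get_state();p=s["eef_pos"];z=R.from_quat(s["tcp_rot"]).as_matrix()[:,2]
print(p,proj(S,p+.069*z))
im=S["image"].astype(int).mean(2).astype(int);print(im[196:218,262:282])
```

```text
turn [ 0.0002  0.0013 -0.0005] shift [ 0.0091 -0.0034  0.2058] rows>= 0.7
[0.62220275 0.00784343 0.15444144] [271.16915488 210.63125611]
[[159 158 154 139 105  69  49  61  78  80  73  74  70  51  30  22  21  22
   27  28]
 [159 158 154 139 106  70  52  61  77  79  72  74  70  51  31  21  22  31
   42  46]
 [158 158 150 129  99  75  62  69  79  78  72  73  69  50  30  23  29  47
   61  64]
 [154 153 142 118  98  87  81  80  82  78  70  73  68  48  30  29  41  61
   76  79]
 [141 140 126 108  98  94  91  88  83  78  72  74  68  50  39  44  56  70
   81  87]
 [119 118 109 100  97  96  94  88  85  81  77  77  72  63  61  68  71  75
   80  86]
 [102 103 100  98  96  96  94  89  85  83  82  81  82  81  83  85  84  81
   81  83]
 [ 96  98  98  97  97  96  93  89  86  85  85  87  90  92  93  93  92  88
   84  84]
 [ 96  96  97  97  98  97  93  87  84  85  85  90  94  96  95  95  94  92
   89  87]
 [ 95  96  96  96  96  96  93  87  85  85  87  92  96  97  96  96  95  95
   93  91]
 [ 96  96  96  96  96  96  92  87  85  86  87  92  96  96  97  97  96  96
   95  95]
 [ 96  96  96  95  95  94  9
[... 207 characters left out ...]
  95  96
   96  96]
 [ 95  95  96  96  96  94  90  86  86  86  89  94  96  97  97  96  96  95
   96  95]
 [ 95  95  95  95  96  95  92  88  87  87  89  93  95  96  97  97  96  96
   95  95]
 [ 95  95  94  95  94  94  92  89  87  87  88  90  93  95  95  96  96  96
   96  95]
 [ 94  95  95  95  95  94  91  87  87  87  87  87  90  93  94  95  96  96
   96  96]
 [ 91  93  94  95  94  94  92  87  87  88  87  87  90  92  94  94  95  96
   96  96]
 [ 86  89  92  94  95  95  93  91  90  89  89  90  93  94  93  93  94  94
   95  96]
 [ 83  85  89  91  93  95  94  94  92  91  92  93  95  95  95  94  93  94
   94  96]
 [ 79  82  83  86  89  92  94  95  94  94  93  93  94  95  95  94  93  93
   94  94]]
```

Call:
{"name": "send_rows", "arguments": {"moves": "0 0.001 0 0.008 -0.003 0.03 -1;0 0.001 0 0.009 -0.003 0.06 -1;0 0.001 0 0.009 -0.003 0.09 -1;0 0.001 0 0.009 -0.003 0.12 -1;0 0.001 0 0.009 -0.003 0.12 -1"}}

```text
time: 17.6
eef_pos: [0.6189, 0.0083, 0.1275]
tcp_rot: [0.077, 0.997, 0.001, -0.001]
contact_force: [-0.3, 0.5, -1.3]
opening: 0.14
finger_force: 112.5
```

Run:
```python
from h import *
delta([.6205,.0073,.113],down(171.3))
```

```text
turn [ 0.0003 -0.0003 -0.0003] shift [-0.0088 -0.004   0.0723] rows>= 0.2
```

Call:
{"name": "send_rows", "arguments": {"moves": "0 0 0 -0.006 -0.004 0.03 -1;0 0 0 -0.006 -0.004 0.05 -1;0 0 0 -0.006 -0.004 0.068 -1;0 0 0 -0.006 -0.004 0.068 -1;0 0 0 -0.006 -0.004 0.068 -1"}}

```text
time: 18.23
eef_pos: [0.6209, 0.0074, 0.116]
tcp_rot: [0.077, 0.997, 0.001, 0.0]
contact_force: [-1.5, 3.4, 4.8]
opening: 0.141
finger_force: 113.2
```

Call:
{"name": "send_rows", "arguments": {"moves": "0 0 0 0 0 0.065 0;0 0 0 0 0 0.065 0;0 0 0 0 0 0.065 0;0 0 0 0 0 -0.2 0;0 0 0 0 0 -0.4 0;0 0 0 0 0 -0.6 0;0 0 0 0 0 -0.6 0"}}

```text
time: 19.1
eef_pos: [0.6229, 0.0063, 0.2403]
tcp_rot: [0.077, 0.997, 0.0, 0.005]
contact_force: [0.1, -0.8, -0.2]
opening: 0.499
finger_force: 0.0
```

Run:
```python
from h import *
T=cam("top");S=cam("scene")
q=proj(S,[.6205,.0073,.1]);print(q,proj(S,[.6205,.0073,.126]),proj(S,[.6205,.0073,.07]))
tile([(S["image"],*q,6)],"pics/a7.png",w=400)
delta([.5555,.0177,.20],down(130)); delta([.5555,.0177,.10],down(130))
print(ctrl.get_state()["qpos"])
```

```text
[271.64742528 206.78273063] [272.08854189 200.95196672] [271.16152673 213.20543087]
turn [ 2.000e-04 -1.000e-04  1.144e-01] shift [0.3295 0.0044 0.1748] rows>= 3.8
turn [ 2.000e-04 -1.000e-04  1.144e-01] shift [0.3295 0.0038 0.6748] rows>= 3.8
[-1.53002056e-01  1.76346195e-01  1.72663327e+00  1.18372365e-03
  1.23859101e+00 -1.57007334e+00]
```

View pics/a7.png

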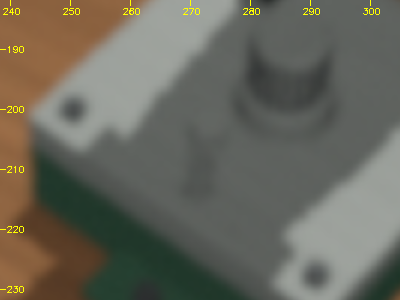

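The scene view faintly shows the pin standing in the bore, with its shank from about (271,214) up to (271,204); the gripper has let go. Next I'll move over the hub.

Run:
```python
from h import *
delta([.5555,.0177,.22],down(171.3)); delta([.5555,.0177,.101],down(171.3))
```

```text
turn [ 0.0002  0.     -0.0004] shift [0.3295 0.0045 0.0748] rows>= 1.1
turn [ 0.0002  0.     -0.0004] shift [0.3295 0.0038 0.6698] rows>= 2.4
```

Call:
{"name": "send_rows", "arguments": {"moves": "0 0 0 0.2 0.004 0 0.4;0 0 0 0.33 0.004 0.05 0.4;0 0 0 0.33 0.004 0.1 0.4;0 0 0 0.33 0.004 0.3 0.4;0 0 0 0.33 0.004 0.4 0.4;0 0 0 0.33 0.004 0.4 0.4"}}

```text
time: 19.95
eef_pos: [0.554, 0.0179, 0.1514]
tcp_rot: [0.077, 0.997, 0.001, -0.003]
contact_force: [0.5, -0.1, 0.2]
opening: 0.702
finger_force: 0.0
```

Run:
```python
from h import *
delta([.5555,.0177,.101],down(171.3)); T=cam("top")
```

```text
turn [ 0.0002 -0.0011 -0.0004] shift [-0.0095 -0.0003  0.2522] rows>= 0.8
```

Call:
{"name": "send_rows", "arguments": {"moves": "0 0 0 -0.005 0 0.08 0.4;0 0 0 -0.005 0 0.18 0.4;0 0 0 -0.005 0 0.25 0.4;0 0 0 -0.005 0 0.25 0.4;0 0 0 -0.005 0 0.25 -1;0 0 0 -0.005 0 0.25 -1;0 0 0 -0.005 0 0.25 -1;0 0 0 -0.005 0 0.25 -1;0 0 0 -0.005 0 0.25 -1", "newtons": 50}}

```text
time: 21.12
eef_pos: [0.557, 0.0173, 0.1063]
tcp_rot: [0.077, 0.997, 0.0, 0.001]
contact_force: [-1.0, -2.4, 5.4]
opening: 0.402
finger_force: 50.7
```

Run:
```python
from h import *
s=ctrl.get_state();print(s["eef_pos"],s["opening"],s["wrist_torque"],s["contact_force"],s["qpos"][5])
S=cam("scene");np.save("pics/hub0.npy",S["image"])
im=S["image"].astype(int).mean(2).astype(int);print(im[192:217:2,260:282])
```

```text
[0.55704568 0.01734047 0.1062663 ] 0.4023512863992331 [-0.45825319  0.3443883   0.00999966] [-0.98633348 -2.39346323  5.40455252] -1.568622853695441
[[151 141 126 116 118 122 122 117 107  99  95  96  96  96  96  97  96  90
   78  63  54  57]
 [126 108  99  96  96  96  95  96  96  96  95  95  95  96  96  95  96  95
   90  77  61  55]
 [ 98  96  95  95  95  95  95  95  95  95  96  96  96  95  94  94  93  89
   84  78  67  60]
 [ 98  96  95  95  95  95  95  95  95  95  95  95  95  96  95  95  92  83
   78  80  79  71]
 [ 97  96  96  95  96  95  95  95  95  95  95  95  96  97  96  96  92  84
   74  75  82  85]
 [ 94  95  98 106 113 105  97  94  94  93  92  94  97  97  97  95  94  91
   84  80  79  81]
 [100 111 115 105  99  96  95  95  95  90  86  88  92  94  93  91  91  92
   92  90  87  85]
 [105 106 102  96  93  94  94  94  95  92  87  85  85  85  85  87  91  94
   94  94  93  92]
 [101  94  94  94  94  93  93  93  93  91  86  83  84  84  87  91  93  94
   94  94  94  94]
 [ 94  93  93  93  94  94  94  94  92  89  83  82  82  84  90  93  95  94
   93  93  93  94]
 [ 91  93  93  93  93  92  92  92  90  86  82  81  81  83  88  92  94  94
   94  94  94  93]
 [ 83  86  89  91  92  93  92  91  89  84  82  83  82  83  87  91  92  92
   93  94  94  94]
 [ 77  78  81  83  85  89  91  92  92  90  90  89  90  91  92  93  93  92
   91  92  92  93]]
```

Call:
{"name": "send_rows", "arguments": {"moves": "0 0 0.008 0 0 0 -1;0 0 0.016 0 0 0 -1;0 0 0.024 0 0 0 -1;0 0 0.032 0 0 0 -1;0 0 0.04 0 0 0 -1;0 0 0.048 0 0 0 -1;0 0 0.056 0 0 0 -1;0 0 0.064 0 0 0 -1;0 0 0.072 0 0 0 -1;0 0 0.08 0 0 0 -1;0 0 0.08 0 0 0 -1"}}

```text
time: 22.55
eef_pos: [0.5566, 0.0163, 0.1063]
tcp_rot: [0.322, 0.947, -0.001, 0.0]
contact_force: [-3.7, -6.0, 6.8]
opening: 0.402
finger_force: 50.9
```

```bash
cat > chk.py <<'E'
from h import *
s=ctrl.get_state();print(s["eef_pos"],s["opening"],s["wrist_torque"],s["contact_force"],s["qpos"][5],s["time"])
S=cam("scene")
im=S["image"].astype(int).mean(2).astype(int);print(im[200:217:2,262:282])
E
python3 chk.py
```

```text
[0.55658623 0.01627739 0.10626072] 0.4024736177924269 [-1.00284002  0.63365919 -0.03908513] [-3.74160348 -6.00393664  6.75245384] -1.0655415301219755 22.55
[[ 95  95  94  94  94  95  95  95  95  94  94  94  95  94  93  85  75  74
   81  86]
 [ 96  96  95  95  94  94  94  94  95  95  95  95  94  93  93  90  84  79
   79  81]
 [110 103  96  94  95  95  94  94  94  94  94  95  94  94  94  93  92  90
   86  84]
 [ 96  95  93  93  93  94  94  95  95  95  94  94  93  94  94  94  94  93
   92  91]
 [ 94  94  94  94  93  93  93  93  94  95  94  94  93  93  94  93  94  94
   94  93]
 [ 92  93  94  93  94  94  93  92  94  95  95  94  93  94  94  94  93  93
   93  93]
 [ 92  92  93  92  92  92  89  86  88  90  90  88  87  90  93  93  94  94
   93  93]
 [ 88  91  92  93  92  92  88  86  86  87  87  87  87  89  91  92  93  93
   93  94]
 [ 81  83  85  89  91  92  92  91  90  89  90  91  92  93  92  91  91  91
   91  92]]
```

The long dark shank is gone, and a head-wide dark band now sits at rows 212–214, columns 268–275. The pin has dropped, so I'll release the hub and retreat.

Call:
{"name": "send_rows", "arguments": {"moves": "0 0 0 0 0 0 0.3;0 0 0 0 0 0 0.3;0 0 0 0 0 0 0.3;0 0 0 0 0 -0.1 0.3;0 0 0 0 0 -0.4 0.3;0 0 0 0 0 -0.7 0.3;0 0 0 0 0 -1 0.3;0 0 0 0 0 -1 0.3"}}

```text
time: 23.6
eef_pos: [0.5592, 0.0175, 0.3124]
tcp_rot: [0.322, 0.947, 0.002, 0.006]
contact_force: [0.4, 0.6, 0.2]
opening: 0.646
finger_force: 0.0
```

```bash
cat >> chk.py <<'E'
G=np.array([.6205,.0073])
for z in(.07,.073,.076,.086): 
    pts=[proj(S,[G[0]+.008*np.cos(a),G[1]+.008*np.sin(a),z]) for a in np.linspace(0,6.28,33)]
    p=np.array(pts);print(z,p.min(0).round(1),p.max(0).round(1))
g=S["image"].astype(float).mean(2);print("col profile 270-273:",{r:int(g[r,270:274].mean()) for r in range(204,221)})
E
python3 chk.py
```

```text
[0.55917391 0.01751755 0.31241029] 0.6464208177242212 [ 0.01233023 -0.01299888  0.01149378] [0.38350177 0.61186101 0.23483083] -1.0658307430966307 23.6
[[96 94 93 94 94 94 94 94 93 94 93 93 94 94 92 84 73 73 80 85]
 [94 94 94 94 94 93 93 94 94 94 94 93 92 92 92 89 83 78 78 81]
 [92 93 93 94 94 94 94 93 93 93 94 93 94 93 93 93 91 89 86 84]
 [93 92 92 93 93 93 94 94 94 94 93 93 93 93 93 93 93 93 92 91]
 [92 93 93 92 92 92 92 93 94 94 94 93 93 93 92 93 93 93 93 93]
 [92 92 92 92 93 92 92 92 93 94 94 93 92 93 93 92 92 92 92 92]
 [92 91 91 91 91 92 88 85 86 89 90 87 86 89 92 93 93 93 93 91]
 [88 91 92 92 91 90 89 85 85 86 87 86 86 89 91 91 92 92 93 93]
 [80 83 84 88 90 92 91 90 89 88 89 91 91 91 91 91 91 91 91 91]]
0.07 [268.2 210.8] [274.1 215.6]
0.073 [268.3 210.2] [274.1 215. ]
0.076 [268.3 209.5] [274.2 214.4]
0.086 [268.4 207.4] [274.4 212.3]
col profile 270-273: {204: 93, 205: 93, 206: 93, 207: 93, 208: 94, 209: 94, 210: 93, 211: 92, 212: 88, 213: 86, 214: 86, 215: 88, 216: 89, 217: 91, 218: 91, 219: 91, 220: 88}
```

The band's lower edge at row 215–216 matches a head flush on the lid (predicted row 215.6), and its columns match the bore. I'll hand in.

```bash
python3 -c "
from plant import ctrl
print(ctrl.sign_off())"
```

```text
the job is handed in; nothing more can be done
None
```

I handed the job in at about 24 s: the camera pixels show the pin's head flush on the lid in the guide bore, the arm is clear, and no verdict was returned; I viewed 11 pictures, one over the limit of 10.

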